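# Prove the blow mould on the stud and present it hole-up

### The job

The tall square graphite mould stands with its blind hole hidden underneath: slip it all the way down over the brass stud of the gauge stand until it sits flat on the stand's plate, so that you feel that the hole is clear, then take it off and turn it over. Finish while holding it in the gripper with the hole facing straight up, still and about 20 to 25 cm above the bench, ready for the glassblower; do not put it down or let go at the end. Leave the other things on the bench where they are.

Things in the scene. Friction and masses are not known exactly. Their poses are not given: they have to be found in the camera images.
- mould_center (a point): Centre of the graphite blow mould: dark grey square block, 46 x 46 mm, 72 mm long (the taller of the two graphite blocks), about 0.22 kg. A round blind hole, 30 mm wide and 45 mm deep, opens in one square end; the other end is plain. z runs along its length, pointing out of the hole; x, y square to its sides. It starts standing hole-down (z down), any yaw, centre 36 mm up.
- mould_mouth (a point): Centre of the mouth of the mould's hole, in the plane of its open end, 36 mm from mould_center along z (same axes). The mould also lies stably on a flat side on the bench, hole to one side, where a new grip can be taken.
- mould: The same mould, with its origin at the centre of its closed end, 36 mm from mould_center; z points out of the hole.
- gauge_seat (a point): Gauge stand, fixed: aluminium plate 90 x 90 x 12 mm with an upright brass stud in its middle, 22 mm wide, 30 mm high above the plate, its top 5 mm tapered to 14 mm. Point: on the stud's axis at the plate's top face, 12 mm above the bench; z up. The hole has 4 mm room all round the stud. The bench straight ahead of the robot, between mould and stand, x 0.40 to 0.62, is bare.
- block_center (a point): Bystander: centre of a solid graphite block of the same section as the mould, 46 x 46 mm, but only 30 mm high, with no hole.
- jar: Bystander: amber glass jar with a black lid, 56 mm in diameter, 75 mm high; origin at its underside.
- stopper: Bystander: cork stopper, 44 mm in diameter, 58 mm high; origin at its underside.
- corkring: Bystander: flat cork ring, 80 mm in diameter, 18 mm high; origin at its underside.
- brush: Bystander: hand brush lying on the bench, about 0.2 m long along its x axis; origin at its underside.
- paddle: Bystander: graphite paddle, 90 x 70 x 8 mm, with a 100 mm wooden handle towards its -x; origin under the middle of the plate.
- roller: Bystander: fixed steel roller rest with two graphite wheels, 90 mm in diameter at its foot, 106 mm high; origin at its underside.

How it is judged:
On the way, in this order (a step that is already met when the one before it is completed fails the run):
1. The mould is fully down over the stud, hole-down, its open end resting on the plate (horizontal distance between mould_mouth and gauge_seat below 0.007 m and z of mould_mouth in the frame of gauge_seat below 0.0035 m and angle between mould_center's own z axis and vertical above 3.02 rad), for 0.2 s.
2. The mould is off the stud, turned over and held in the gripper hole-up above the bench (angle between mould_center's own z axis and vertical below 0.21 rad and height (world z) of mould_center between 0.15 and 0.45 m and contact force between the fingers and mould above 1 N and linear speed of mould below 0.03 m/s), for 0.2 s.
At the end, for the whole second after the job is handed in: The mould is held by the fingers alone, its hole within 0.21 rad (12 degrees) of straight up, its centre 0.15 to 0.45 m above the bench, slower than 0.03 m/s (all of step 2); the arm keeps its last pose, push and grip.
It fails at once if One of the loose bystanders is moved more than 30 mm from where it was (distance of any of block_center, jar, stopper, corkring, brush, paddle from where it was at the start of the episode above 0.03 m).
It also fails if it takes over 58 s, if anything falls off the work surface, if the arm or the gripper's body presses on something with over 40 N, if the wrist force passes 120 N, or if a joint passes its speed limit or range.

### The arm

A 6-joint arm with a two-finger parallel gripper is mounted at the origin on the work surface. World frame = base frame: x ahead of the robot, y to its left, z up, the work surface at z = 0. Lengths are in m, angles in rad, forces in N, time in s.
With the tool pointing down it reaches from about 0.375 to 0.975 m from the base axis. Payload 3.8 kg.
Tool frame: the origin (TCP) lies at the very end of the fingers, on their centre line; the grasp point (between the pads) lies 19 mm behind it; z points along the fingers, y is the direction in which the jaws open and shut (so a half turn about z gives the same grasp; the last joint's range is limited). The gripper opens to 85 mm and grips with 20 to 120 N. Pads are 22 mm wide; open, the fingers measure 114 mm over their backs; the gripper's body (76 mm by 85 mm) begins 54 mm behind the grasp point. The pads swing forward as they close: fully open they stand 13 mm farther back than shut.
Start: joints at [-1.219, 0.264, 1.604, -0, 1.274, -0.037], TCP at [0.256, -0.625, 0.207] pointing down, gripper open.
Joint ranges: [-2.63, 2.63], [-0.94, 2.18], [0.31, 2.57], [-1.31, 4.45], [0, 2.66], [-2.55, 2.55]. Speed limits (rad/s): [2.57, 2.57, 3.14, 3.14, 3.14, 3.14].

### API

Orientations are given as a rotation vector (axis times angle).
In Python, from workcell import read_state, read_camera, camera_info, finish_job gives the robot as it stands. The module is installed in compiled form; this text tells all that it offers.
- The arm moves only by the tool play_rows, never from a script. Its argument "motion" is a list of rows, each a list of 5 numbers: the shift along the tool's x, y, z in units of 1000 mm (1.0 is 1000 mm), then the turn about the tool's z in units of 2 pi rad (1.0 is 2 pi rad), then the finger opening in mm, from 0 to 85.4. A call has 1 to 5 rows; each row shifts and turns the commanded pose from where the row before left it, along the tool's axes as they then stand; what a row does not reach is not made up. A row lasts 1/8 s, in which the tool goes at most 62.5 mm and 10.7 degrees, less where a joint would pass 70% of its speed; a pose out of reach is approached as far as the arm can. A call with a number of a shift or a turn outside -1 to 1 is refused whole. A call with a gripper value outside its range is refused whole. The fingers move at their own pace and stop on an object; "squeeze" is the grip in N (left out, the last holds). Time passes only in rows, so rows that do not move let the fingers close. It gives the time, the measured TCP pose, the force and the opening at its end, in the units of the state.
- read_state(): the state, without advancing time (a new reading comes with each control period).
- read_camera(name): name is "side" or "top"; returns the picture (384x512x3 uint8, red, green, blue); there is no depth.
- camera_info(name): a dict with "intrinsics" (3x3 intrinsics, pixels), "dist_coeffs" ([k1, k2, p1, p2, k3] as OpenCV has them; the pictures are not rectified), "pose" (4x4, takes a point from camera to world coordinates). Camera axes: x right, y down, z forward; pixel columns grow to the right and rows downward; lengths in m; the calibration is good to about 2 mm. A picture is of the moment at which its call begins. camera_info takes no time and is no camera call.
- finish_job(): hands the job in, once; it reports no verdict.
The state is a dict: "time": time; "q": joint angles; "joint_vel": joint speeds; "joint_torque": joint torques, N m; "tool_pos": TCP position; "tcp_rot": TCP orientation; "wrist_force": force on the tool from outside, world axes, zero at the start; "torque": the same for the moment, N m; "width": opening from 0.0 (shut) to 1.0 (fully open).
Only numpy, scipy, OpenCV 4.12 (cv2) and the standard library are available. Lean on these libraries where they do the work, as an engineer would, in place of code of your own. Each camera call takes 0.05 s, during which the arm holds its last target. There are 200 camera calls.

## Working session

There is one attempt and no reset: what is moved stays moved. The work goes in short steps, Python scripts to look and compute and a tool call to move; the robot and the scene stay as the last step left them, time stands still between calls to the robot, and variables do not carry over. Pictures are saved under pics/ and viewed, about 8 in all and at most 12, crops included, and the job is handed in when it is done.

Besides the shell and the picture viewer there is one more tool, called after "Request:" by a JSON object that holds its "op" and its "data", one argument or row to a line. play_rows: Moves the arm, as the interface text tells. Shifts and turns lie within -1 to 1; 1 stands for 1000 mm of shift or 2 pi rad of turn. Its arguments: {"type":"object","properties":{"motion":{"type":"array","items":{"type":"array","items":{"type":"number"}}},"squeeze":{"type":"number"}},"required":["motion"]}

```bash
mkdir -p pics
cat > h.py <<'E'
import numpy as np, cv2
from workcell import *
def snap(n,f):
    im=read_camera(n); cv2.imwrite(f'pics/{f}.png',cv2.cvtColor(im,cv2.COLOR_RGB2BGR)); return im
def ray(n,uv):
    c=camera_info(n); K=np.array(c['intrinsics']);D=np.array(c['dist_coeffs']);T=np.array(c['pose'])
    p=cv2.undistortPoints(np.array(uv,float).reshape(-1,1,2),K,D).reshape(-1,2)
    d=np.c_[p,np.ones(len(p))]@T[:3,:3].T
    return T[:3,3],d
def plane(n,uv,z):
    o,d=ray(n,uv); return o+d*((z-o[2])/d[:,2])[:,None]
def proj(n,P):
    c=camera_info(n);T=np.linalg.inv(np.array(c['pose']))
    return cv2.projectPoints(np.array(P,float).reshape(-1,1,3),cv2.Rodrigues(T[:3,:3])[0],T[:3,3],np.array(c['intrinsics']),np.array(c['dist_coeffs']))[0].reshape(-1,2)
E
python3 - <<'E'
from h import *
a=snap('top','t0');b=snap('side','s0')
for n in('top','side'):print(n,np.round(camera_info(n)['pose'],3).tolist(),np.round(camera_info(n)['intrinsics'],1).tolist())
print(read_state())
E
```

```text
top [[-0.012, -0.993, 0.114, 0.365], [-1.0, 0.014, 0.012, -0.014], [-0.014, -0.114, -0.993, 1.618], [0.0, 0.0, 0.0, 1.0]] [[451.4, 0.0, 253.7], [0.0, 451.4, 186.2], [0.0, 0.0, 1.0]]
side [[-0.807, -0.401, 0.433, 0.016], [-0.59, 0.553, -0.588, 0.732], [-0.004, -0.73, -0.683, 0.903], [0.0, 0.0, 0.0, 1.0]] [[405.5, 0.0, 254.0], [0.0, 405.5, 194.4], [0.0, 0.0, 1.0]]
{'time': 0.1, 'q': array([-1.21889856e+00,  2.64681712e-01,  1.60525540e+00, -5.61685666e-06,
        1.27371726e+00, -3.68837383e-02]), 'joint_vel': array([-0.00015459, -0.00108687, -0.00337344, -0.0005386 ,  0.00069258,
       -0.00036582]), 'joint_torque': array([-1.34753805e-03, -5.16707897e+01, -3.68589342e+01, -1.50870915e-04,
        6.29837858e-03, -9.67220075e-06]), 'tool_pos': array([ 0.25562281, -0.62394215,  0.20547426]), 'tcp_rot': array([-3.08042489e+00, -6.06467035e-01,  5.15982238e-04]), 'wrist_force': array([-0.36390693,  0.6697097 ,  0.64234175]), 'torque': array([-0.02086783,  0.02208116, -0.025476  ]), 'width': 1.0006135362349549}
```

View pics/t0.png

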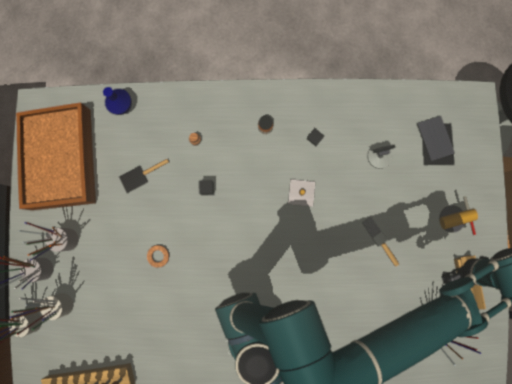

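View pics/s0.png

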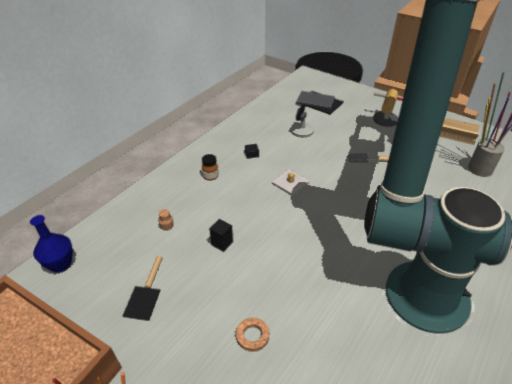

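Top view: the mould is at about (207,186), the stand at (302,192), the low block at (315,136) and the jar at (265,123). In the side view the mould is at (221,235) and the stand at (290,181). Next I'll measure the mould and the stand.

Run:
```python
from h import *
t=cv2.imread('pics/t0.png');s=cv2.imread('pics/s0.png')
def crop(im,x0,y0,x1,y1,k): return cv2.resize(im[y0:y1,x0:x1],None,fx=k,fy=k,interpolation=cv2.INTER_NEAREST)
a=crop(t,187,166,227,206,10);b=crop(s,200,215,245,255,10);c=crop(t,282,172,322,212,10);d=crop(s,268,162,313,202,10)
cv2.imwrite('pics/c0.png',cv2.resize(np.vstack([np.hstack([a,cv2.resize(b,(450,400))]),np.hstack([c,d])]),None,fx=.75,fy=.75))
def mask(im,box,f):
    m=np.zeros(im.shape[:2],np.uint8);x0,y0,x1,y1=box;m[y0:y1,x0:x1]=f(im[y0:y1,x0:x1].astype(int))*255
    return max(cv2.findContours(m,0,cv2.CHAIN_APPROX_NONE)[0],key=cv2.contourArea)
dark=lambda v:v.sum(2)<180
for n,im,bx in(('top',t,(187,166,227,206)),('side',s,(200,215,245,255))):
    k=mask(im,bx,dark);print(n,cv2.minAreaRect(k),cv2.boundingRect(k), cv2.approxPolyDP(k,2,True)[:,0].tolist())
lt=lambda v:(v.min(2)>150)&(v.max(2)-v.min(2)<40)
k=mask(t,(282,172,322,212),lambda v:(v[...,2]-v[...,1]>-1)&(v.sum(2)>330));r=cv2.minAreaRect(k);print(r,cv2.boxPoints(r).tolist(),plane('top',[r[0]],.012))
for n,im,bx in(('top',t,(282,172,322,212)),('side',s,(268,162,313,202))):
    k=mask(im,bx,lambda v:(v[...,2]-v[...,0]>40));r=cv2.minAreaRect(k);print('stud',n,r,plane(n,[r[0]],.03))
```

```text
top ((212.3841552734375, 186.9573211669922), (9.938838005065918, 1.877336025238037), 83.6598129272461) (211, 182, 3, 11) [[212, 182], [212, 192]]
side ((221.00001525878906, 234.5000457763672), (24.748737335205078, 26.16295051574707), 45.0) (210, 220, 23, 31) [[218, 220], [210, 228], [210, 240], [213, 245], [223, 250], [232, 241], [231, 226]]
((303.8434143066406, 190.40243530273438), (34.889259338378906, 30.416276931762695), 13.495734214782715) [[283.331298828125, 201.11953735351562], [290.42962646484375, 171.54312133789062], [324.35552978515625, 179.68533325195312], [317.2572021484375, 209.26174926757812]] [[ 0.53218412 -0.17348832  0.012     ]]
stud top ((302.5, 191.5), (5.0, 5.0), 90.0) [[ 0.52647781 -0.16683397  0.03      ]]
stud side ((290.9808044433594, 177.09616088867188), (5.4912519454956055, 10.001924514770508), 11.309932708740234) [[ 0.51977693 -0.15841394  0.03      ]]
```

View pics/c0.png

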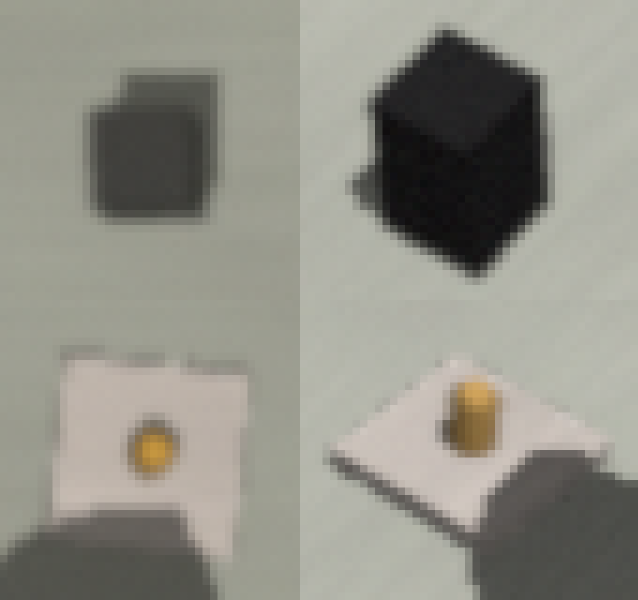

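Run:
```python
from h import *
cs=np.array([[147,30],[242,78],[163,150],[70,100]])/7.5+[199.5,214.5]
P=plane('side',cs,.072);print('mould side',P.round(4).tolist(),P.mean(0));e=np.diff(np.vstack([P,P[:1]]),axis=0)[:,:2];print(np.linalg.norm(e,axis=1),np.degrees(np.arctan2(e[:,1],e[:,0])))
print('bottom corner',plane('side',[[223.2,251.2]],0))
print('mould top',plane('top',[[205.4,186.1]],.072))
print('stud top',plane('top',[[302,191.9]],.042),'side',plane('side',[[291.1,173.2]],.042))
p=np.array([[30,150],[155,55],[312,140]])/7.5+[267.5,161.5];P=plane('side',p,.012);print(P,(P[0]+P[2])/2)
p=np.array([[62,53],[248,76],[230,260]])/7.5+[281.5,171.5];P=plane('top',p,.012);print(P,(P[0]+P[2])/2)
for n,q,z in(('jar',[265,123],.04),('stopper',[195,138],.04),('paddle',[133,178],0),('handle',[167,161],0),('block',[315,136],.03),('roller',[380,153],.05),('paddle2?',[397,263],0)):print(n,plane('top',[q],z).round(3))
```

```text
mould side [[0.5636, 0.155, 0.072], [0.5194, 0.1532, 0.072], [0.5206, 0.1977, 0.072], [0.5639, 0.199, 0.072]] [0.54188055 0.17625261 0.072     ]
[0.04422514 0.04454119 0.04327221 0.04400906] [-177.61642751   88.5108825     1.75022297  -90.28985815]
bottom corner [[0.51978139 0.19671915 0.        ]]
mould top [[0.54563501 0.17214868 0.072     ]]
stud top [[ 0.52387355 -0.16388222  0.042     ]] side [[ 0.52307582 -0.16305678  0.042     ]]
[[ 0.57062312 -0.11968531  0.012     ]
 [ 0.56146365 -0.20806954  0.012     ]
 [ 0.47269407 -0.19901216  0.012     ]] [ 0.52165859 -0.15934873  0.012     ]
[[ 0.57559171 -0.12394189  0.012     ]
 [ 0.56327778 -0.21291734  0.012     ]
 [ 0.47520489 -0.20192963  0.012     ]] [ 0.5253983  -0.16293576  0.012     ]
jar [[ 0.774 -0.038  0.04 ]]
stopper [[0.724 0.214 0.04 ]]
paddle [[0.588 0.449 0.   ]]
handle [[0.649 0.323 0.   ]]
block [[ 0.727 -0.217  0.03 ]]
roller [[ 0.658 -0.447  0.05 ]]
paddle2? [[ 0.265 -0.508  0.   ]]
```

Request:
{"op": "play_rows", "data": {
  "motion": [
    [0,0,0,-0.0295,85],
    [0,0,0,-0.0295,85],
    [0,0,0,-0.0295,85],
    [0,0,0,-0.0295,85],
    [0,0,0,-0.0295,85]
  ],
  "squeeze": 40
}}

```text
time: 0.72
tool_pos: [0.2557, -0.6242, 0.2059]
tcp_rot: [-2.479, -1.927, -0.001]
wrist_force: [0.7, -0.2, 0.3]
width: 0.992
```

Request:
{"op": "play_rows", "data": {
  "motion": [
    [0,0,0,-0.0295,85],
    [0,0,0,-0.0147,85],
    [0,0,0,0,85]
  ]
}}

```text
time: 1.1
tool_pos: [0.2557, -0.6242, 0.2059]
tcp_rot: [-2.197, -2.244, -0.001]
wrist_force: [0.5, 0.2, -0.0]
width: 0.994
```

```bash
cat >> h.py <<'E'
from scipy.spatial.transform import Rotation as R
def to(x,y,z):
    s=read_state();M=R.from_rotvec(s['tcp_rot']).as_matrix()
    print('t',round(s['time'],2),'pos',s['tool_pos'].round(4),'phi',np.degrees(np.arctan2(M[1,0],M[0,0])).round(2),'tilt',np.degrees(np.arccos(-M[2,2])).round(2),'w',round(s['width']*85.4,1),'F',s['wrist_force'].round(1),'tool shift mm',(1000*M.T@(np.array([x,y,z])-s['tool_pos'])).round(1))
E
python3 -c "
from h import *
to(.543,.175,.2)"
```

```text
t 1.1 pos [ 0.2557 -0.6242  0.2059] phi 91.23 tilt 0.07 w 84.9 F [ 0.5  0.2 -0. ] tool shift mm [792.9 304.3   6.8]
```

Request:
{"op": "play_rows", "data": {
  "motion": [
    [0.046,0.018,0,0,85],
    [0.046,0.018,0,0,85],
    [0.046,0.018,0,0,85],
    [0.046,0.018,0,0,85],
    [0.046,0.018,0,0,85]
  ]
}}

```text
time: 1.72
tool_pos: [0.3409, -0.391, 0.2065]
tcp_rot: [-2.199, -2.244, -0.0]
wrist_force: [0.4, -0.6, 0.9]
width: 0.994
```

Request:
{"op": "play_rows", "data": {
  "motion": [
    [0.046,0.018,0,0,85],
    [0.046,0.018,0,0,85],
    [0.046,0.018,0,0,85],
    [0.046,0.018,0,0,85],
    [0.046,0.018,0,0,85]
  ]
}}

```text
time: 2.35
tool_pos: [0.4257, -0.1591, 0.2067]
tcp_rot: [2.199, 2.243, 0.0]
wrist_force: [0.7, -0.8, 0.3]
width: 0.994
```

Request:
{"op": "play_rows", "data": {
  "motion": [
    [0.046,0.018,0,0,85],
    [0.046,0.018,0,0,85],
    [0.046,0.018,0,0,85],
    [0.046,0.018,0,0,85],
    [0.046,0.018,0,0,85]
  ]
}}

```text
time: 2.98
tool_pos: [0.5105, 0.0729, 0.2067]
tcp_rot: [2.198, 2.244, 0.0]
wrist_force: [0.0, 0.2, -0.8]
width: 0.995
```

```bash
python3 -c "
from h import *
to(.543,.175,.2)"
```

```text
t 2.98 pos [0.5105 0.0729 0.2067] phi 91.18 tilt 0.02 w 85.0 F [ 0.   0.2 -0.8] tool shift mm [101.4  34.6   6.7]
```

Request:
{"op": "play_rows", "data": {
  "motion": [
    [0.034,0.012,0,0,85],
    [0.034,0.012,0,0,85],
    [0.033,0.011,0,0,85],
    [0,0,0.05,0,85],
    [0,0,0.05,0,85]
  ]
}}

```text
time: 3.6
tool_pos: [0.5438, 0.174, 0.1063]
tcp_rot: [2.196, 2.244, 0.003]
wrist_force: [0.5, -0.3, 0.1]
width: 0.995
```

Request:
{"op": "play_rows", "data": {
  "motion": [
    [0,0,0.045,0,85],
    [0,0,0.03,0,85],
    [0,0,0,0,40],
    [0,0,0,0,40],
    [0,0,0,0,40]
  ]
}}

```text
time: 4.22
tool_pos: [0.5447, 0.1735, 0.0337]
tcp_rot: [2.196, 2.245, 0.005]
wrist_force: [-0.6, -0.4, -3.4]
width: 0.525
```

Request:
{"op": "play_rows", "data": {
  "motion": [
    [0,0,0,0,40],
    [0,0,0,0,40],
    [0,0,0,0,40],
    [0,0,-0.04,0,40],
    [0,0,-0.04,0,40]
  ]
}}

```text
time: 4.85
tool_pos: [0.5416, 0.1727, 0.1113]
tcp_rot: [-2.195, -2.245, 0.004]
wrist_force: [0.5, -0.1, -3.1]
width: 0.526
```

```bash
python3 -c "
from h import *
t=snap('top','t1');s=snap('side','s1')
to(.5235,-.1635,.11)
p=proj('side',[read_state()['tool_pos']])[0].astype(int);q=proj('top',[read_state()['tool_pos']])[0].astype(int);print(p,q)
f=lambda im,c:cv2.resize(im[c[1]-40:c[1]+40,c[0]-40:c[0]+40],(400,400),interpolation=cv2.INTER_NEAREST)
cv2.imwrite('pics/c1.png',np.hstack([f(s,p),f(t,q)])[...,::-1])"
```

```text
t 4.95 pos [0.5468 0.174  0.1168] phi 91.28 tilt 0.54 w 44.8 F [ 0.5  0.2 -1.9] tool shift mm [-337.   -30.9    5.7]
[218 213] [203 184]
```

View pics/c1.png

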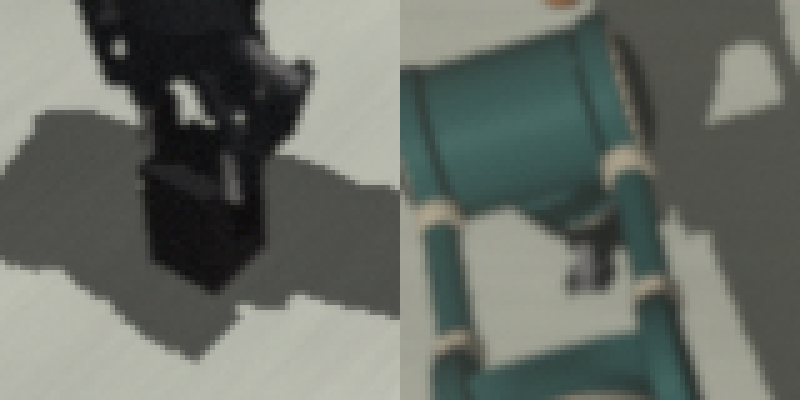

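```bash
python3 -c "
from h import *
print(plane('side',[[220.1,230.9]],.0835)+[.023,-.023,0]+[-.0005,-.0005,0], read_state()['tool_pos'])"
```

```text
[[0.546804   0.17346328 0.0835    ]] [0.54676527 0.17404716 0.11678265]
```

Request:
{"op": "play_rows", "data": {
  "motion": [
    [-0.045,-0.004,0,0,40],
    [-0.045,-0.004,0,0,40],
    [-0.045,-0.004,0,0,40],
    [-0.045,-0.004,0,0,40],
    [-0.045,-0.004,0,0,40]
  ]
}}

```text
time: 5.58
tool_pos: [0.5265, -0.0535, 0.1098]
tcp_rot: [-2.195, -2.245, 0.002]
wrist_force: [0.6, 0.3, -2.0]
width: 0.528
```

Request:
{"op": "play_rows", "data": {
  "motion": [
    [-0.045,-0.004,0,0,40],
    [-0.045,-0.004,0,0,40],
    [-0.022,-0.003,0,0,40],
    [0,0,0,0,40],
    [0,0,0,0,40]
  ]
}}

```text
time: 6.2
tool_pos: [0.5187, -0.1638, 0.1104]
tcp_rot: [-2.195, -2.244, 0.001]
wrist_force: [-0.0, 0.9, -2.5]
width: 0.523
```

```bash
python3 -c "
from h import *
t=snap('top','t2');s=snap('side','s2')
to(.5235,-.1635,.11)
f=lambda im,c:cv2.resize(im[c[1]-40:c[1]+40,c[0]-40:c[0]+40],(400,400),interpolation=cv2.INTER_NEAREST)
p=proj('side',[read_state()['tool_pos']])[0].astype(int);q=proj('top',[read_state()['tool_pos']])[0].astype(int);print(p,q)
cv2.imwrite('pics/c2.png',np.hstack([f(s,p),f(t,q)])[...,::-1])"
```

```text
t 6.3 pos [ 0.5192 -0.1634  0.1109] phi 91.34 tilt 0.08 w 45.1 F [-0.2 -0.  -2.6] tool shift mm [-0.2  4.3  0.9]
[293 156] [303 191]
```

View pics/c2.png

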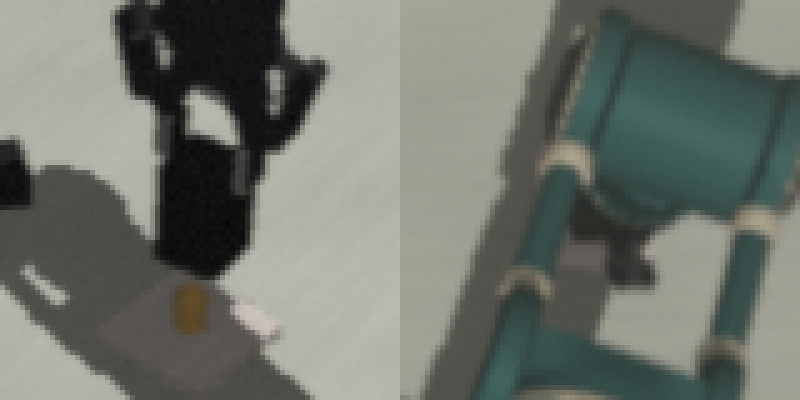

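Request:
{"op": "play_rows", "data": {
  "motion": [
    [0,0.004,0,0,40],
    [0,0,0.02,0,40],
    [0,0,0.02,0,40],
    [0,0,0.005,0,40],
    [0,0,0,0,40]
  ]
}}

```text
time: 6.92
tool_pos: [0.5237, -0.1641, 0.0666]
tcp_rot: [-2.195, -2.247, 0.0]
wrist_force: [-0.2, 0.1, -2.6]
width: 0.524
```

```bash
python3 -c "
from h import *
s=snap('side','s3')
to(.5235,-.1630,.046)
f=lambda im,c:cv2.resize(im[c[1]-40:c[1]+40,c[0]-40:c[0]+40],(600,600),interpolation=cv2.INTER_NEAREST)
cv2.imwrite('pics/c3.png',f(s,[293,170])[...,::-1])"
```

```text
t 6.97 pos [ 0.5242 -0.1644  0.0672] phi 91.32 tilt 0.05 w 44.7 F [ 0.7  0.  -2.9] tool shift mm [ 1.4 -0.7 21.2]
```

View pics/c3.png

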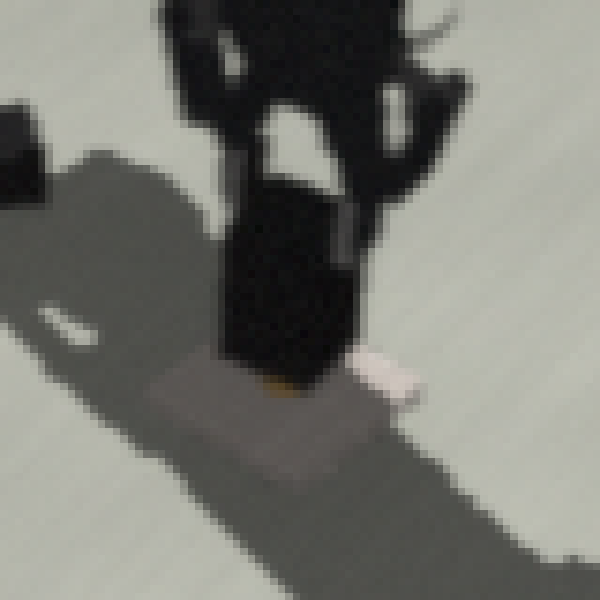

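Request:
{"op": "play_rows", "data": {
  "motion": [
    [0,0,0.01,0,40],
    [0,0,0.009,0,40],
    [0,0,0.003,0,40],
    [0,0,0,0,40]
  ]
}}

```text
time: 7.48
tool_pos: [0.5233, -0.1645, 0.0457]
tcp_rot: [-2.196, -2.246, 0.001]
wrist_force: [-5.0, 0.7, 6.3]
width: 0.524
```

```bash
python3 -c "
from h import *
to(.5235,-.1630,.046)"
```

```text
t 7.47 pos [ 0.5233 -0.1645  0.0457] phi 91.29 tilt 0.05 w 44.7 F [-5.   0.7  6.3] tool shift mm [ 1.5  0.2 -0.3]
```

Request:
{"op": "play_rows", "data": {
  "motion": [
    [0,0,0.001,0,40],
    [0,0,0,0,40],
    [0,0,0,0,52],
    [0,0,0,0,52],
    [0,0,0,0,52]
  ],
  "squeeze": 40
}}

```text
time: 8.1
tool_pos: [0.5236, -0.1645, 0.0435]
tcp_rot: [-2.196, -2.246, 0.0]
wrist_force: [-0.1, 0.2, 0.3]
width: 0.608
```

```bash
python3 -c "
from h import *
to(.5235,-.1630,.046)
s=snap('side','s4')
f=lambda im,c:cv2.resize(im[c[1]-40:c[1]+40,c[0]-40:c[0]+40],(600,600),interpolation=cv2.INTER_NEAREST)
cv2.imwrite('pics/c4.png',np.clip(f(s,[293,170])[...,::-1].astype(float)*2,0,255))"
```

```text
t 8.1 pos [ 0.5236 -0.1645  0.0435] phi 91.29 tilt 0.0 w 51.9 F [-0.1  0.2  0.3] tool shift mm [ 1.5 -0.1 -2.5][ WARN:0@1.262] global loadsave.cpp:1063 imwrite_ Unsupported depth image for selected encoder is fallbacked to CV_8U.
```

View pics/c4.png

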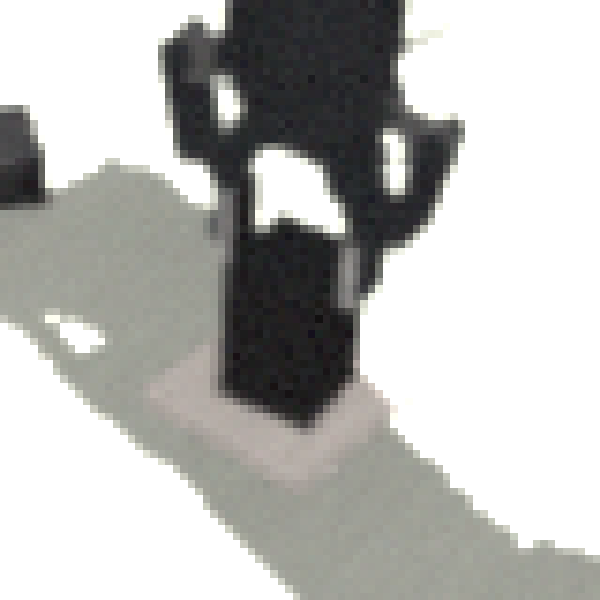

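The mould sits flat on the plate, its bottom corner at (305,425) in the crop. Step 1 looks done. Next I'll regrip, lift it off and carry it to the bare bench.

Request:
{"op": "play_rows", "data": {
  "motion": [
    [0,0,0,0,40],
    [0,0,0,0,40],
    [0,0,0,0,40],
    [0,0,-0.025,0,40],
    [0,0,-0.025,0,40]
  ]
}}

```text
time: 8.78
tool_pos: [0.5227, -0.164, 0.0928]
tcp_rot: [-2.195, -2.245, 0.001]
wrist_force: [1.0, 0.7, -2.2]
width: 0.524
```

Request:
{"op": "play_rows", "data": {
  "motion": [
    [0,0,-0.01,0,40],
    [0.04,0,0,0,40],
    [0.05,0,0,0,40],
    [0.05,0,0,0,40],
    [0.05,0,0,0,40]
  ]
}}

```text
time: 9.4
tool_pos: [0.5184, 0.0269, 0.1026]
tcp_rot: [-2.196, -2.245, 0.001]
wrist_force: [1.0, 0.3, -3.3]
width: 0.527
```

Request:
{"op": "play_rows", "data": {
  "motion": [
    [0,0,0.03,0,40],
    [0,0,0.03,0,40],
    [0,0,0.01,0,40],
    [0,0,0,0,40]
  ]
}}

```text
time: 9.9
tool_pos: [0.5188, 0.0254, 0.0332]
tcp_rot: [-2.196, -2.245, 0.001]
wrist_force: [-0.1, -1.0, -2.4]
width: 0.522
```

```bash
python3 -c "
from h import *
to(.5235,.03,.032)"
```

```text
t 9.9 pos [0.5188 0.0254 0.0332] phi 91.28 tilt 0.08 w 44.6 F [-0.1 -1.  -2.4] tool shift mm [4.5 4.8 1.2]
```

Request:
{"op": "play_rows", "data": {
  "motion": [
    [0,0,0.002,0,40],
    [0,0,0,0,85],
    [0,0,0,0,85],
    [0,0,0,0,85],
    [0,0,-0.05,0,85]
  ]
}}

```text
time: 10.52
tool_pos: [0.5151, 0.0254, 0.0782]
tcp_rot: [-2.192, -2.241, 0.011]
wrist_force: [0.6, -0.0, -0.3]
width: 0.996
```

Request:
{"op": "play_rows", "data": {
  "motion": [
    [0,0,-0.03,0,40],
    [0.055,0,0,0,0],
    [0,0,0,0,0],
    [0,0,0.025,0,0],
    [0,0,0.03,0,0]
  ]
}}

```text
time: 11.15
tool_pos: [0.5189, 0.0802, 0.0568]
tcp_rot: [2.194, 2.246, 0.002]
wrist_force: [1.1, -0.9, -0.1]
width: 0.004
```

Request:
{"op": "play_rows", "data": {
  "motion": [
    [0,0,0,0,0],
    [-0.015,0,0,0,0],
    [-0.012,0,0,0,0],
    [-0.01,0,0,0,0],
    [-0.01,0,0,0,0]
  ]
}}

```text
time: 11.78
tool_pos: [0.5196, 0.0324, 0.0574]
tcp_rot: [2.196, 2.245, 0.001]
wrist_force: [-0.0, 0.2, 0.7]
width: 0.002
```

```bash
python3 -c "
from h import *
to(.5235,.03,.058)"
```

```text
t 11.78 pos [0.5196 0.0324 0.0574] phi 91.25 tilt 0.07 w 0.2 F [-0.   0.2  0.7] tool shift mm [-2.5  3.8 -0.6]
```

Request:
{"op": "play_rows", "data": {
  "motion": [
    [-0.01,0,0,0,0],
    [-0.01,0,0,0,0],
    [-0.01,0,0,0,0],
    [0,0,0,0,0],
    [0,0,-0.05,0,0]
  ]
}}

```text
time: 12.4
tool_pos: [0.5154, 0.0037, 0.1027]
tcp_rot: [-2.191, -2.24, 0.011]
wrist_force: [1.4, -0.4, -0.6]
width: 0.001
```

```bash
python3 -c "
from h import *
to(.5235,.03,.058)
t=snap('top','t5');s=snap('side','s5')
f=lambda im,c:cv2.resize(im[c[1]-40:c[1]+40,c[0]-40:c[0]+40],(400,400),interpolation=cv2.INTER_NEAREST)
q=proj('top',[[.52,-.02,.03]])[0].astype(int);p=proj('side',[[.52,-.02,.03]])[0].astype(int);print(p,q)
cv2.imwrite('pics/c5.png',np.clip(1.8*np.hstack([f(s,p),f(t,q)])[...,::-1],0,255).astype(np.uint8))"
```

```text
t 12.4 pos [0.5154 0.0037 0.1027] phi 91.27 tilt 0.6 w 0.1 F [ 1.4 -0.4 -0.6] tool shift mm [26.1  9.1 44.6]
[266 200] [261 193]
```

View pics/c5.png

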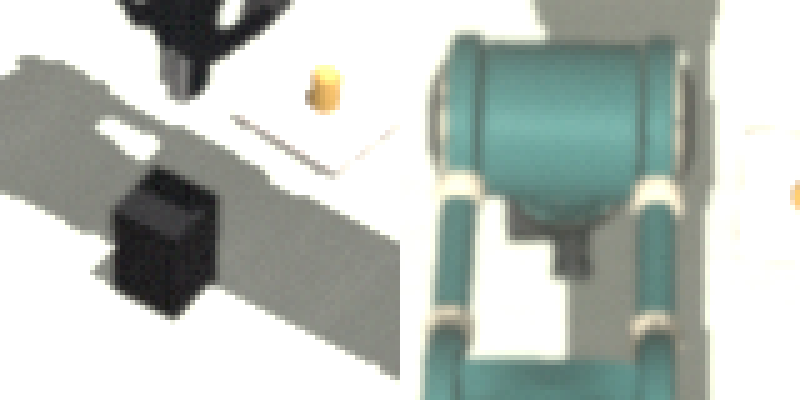

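```bash
python3 -c "
from h import *
print(plane('side',[[260.5,223.1]],0)+[.023,-.023,0]);c=np.array([[155,168],[218,195],[175,240],[111,210]])/5+[225.5,159.5];P=plane('side',c,.072);print(P,P.mean(0))"
```

```text
[[5.20206801e-01 2.30998648e-02 1.11022302e-16]]
[[0.53992494 0.00781593 0.072     ]
 [0.49585351 0.00493684 0.072     ]
 [0.49456557 0.05066505 0.072     ]
 [0.53959437 0.05243808 0.072     ]] [0.5174846  0.02896398 0.072     ]
```

```bash
python3 -c "
from h import *
def pr(xc,y0,y1,h):
    P=[[x,y,z] for z in(0,h) for x,y in((xc+.023,y0),(xc-.023,y0),(xc-.023,y1),(xc+.023,y1))]
    print(((proj('side',P)-[225.5,159.5])*5).round().astype(int).tolist())
pr(.519,.002,.048,.072);pr(.519,-.07,.002,.046)
print((proj('side',[[.5154,.0037,.1027]])-[225.5,159.5])*5)
s=cv2.imread('pics/s5.png')[180:235,240:285];m=(s.astype(int).sum(2)<150).astype(np.uint8)
for r in m[::2]:print(''.join('.#'[v] for v in r))"
```

```text
[[158, 246], [218, 276], [175, 321], [114, 288], [158, 161], [221, 192], [176, 236], [112, 204]]
[[223, 182], [282, 211], [218, 276], [158, 246], [224, 129], [285, 158], [220, 223], [158, 192]]
[[192.92527692 142.54202946]]
.............................................
.............................................
.............................................
.............................................
.............................................
.............................................
.............................................
................#####........................
..............###########....................
............#################................
..........####################...............
........######################...............
........######################...............
.........#####################...............
.........####################................
.........####################................
.........####################................
.........####################................
.........###################.................
...........###############...................
...............#########.....................
...................###.......................
.............................................
.............................................
.............................................
.............................................
.............................................
.............................................
```

```bash
python3 -c "
from h import *
to(.5235,.03,.058)
s=snap('side','s6')
to(.5235,.03,.058)
p=proj('side',[read_state()['tool_pos']])[0];print(p)
x,y=p.astype(int)
g=s.astype(int).sum(2)//78
for j in range(y-30,y+14):print(j,''.join('0123456789'[min(v,9)] for v in g[j,x-24:x+24]))
print(x-24)"
```

```text
t 12.5 pos [0.5241 0.0035 0.1119] phi 91.29 tilt 0.54 w -0.1 F [ 1.5 -0.2  1.4] tool shift mm [26.5 -0.5 53.9]
t 12.55 pos [0.5228 0.0036 0.1099] phi 91.3 tilt 0.39 w -0.3 F [ 0.  -0.7  0.5] tool shift mm [26.4  0.9 51.9]
[262.06869382 185.16629268]
155 666666531000000000000000000000000000011356666666
156 666666642100000000000000000000000000011245666666
157 666666653100012210000000000000000011111125666666
158 666666665210014431000000000000000133311113333466
159 666666666531012431000000000000001355311111111356
160 666666666653101221000000000000013565211111111246
161 666666666664200110000000000000125664211111112356
162 666666666665310000000000000000135664210000123566
163 666666666666420000000000000000145653100000135666
164 666666666666531110000000000000145531000001356666
165 666666666666654332100000000000123210000013566666
166 666666666666666665210000000000011100001235666666
167 666666666666666666410000000000000000113566666666
168 666666666666666666520000000000000001235666666666
169 666666666666666666531110000000000113566666666666
170 666666666666666666542211000000001235666666666666
17
[... 785 characters left out ...]
6777777
186 222222235666666543322222233566666666665434677777
187 222222223356666666533222222335666666666533346677
188 222222222235666666653222222223356666666654333567
189 222222222223466666643222222222233566666666543345
190 222222222222356666532222222222222335666666665333
191 222222222222235665322222222222222223466666666543
192 222222222222223333222222222222222222334666666665
193 222222222222222222212222222222222222223466666666
194 222222222222222222100112222222222222222335666666
195 222222222222222221000001122222222222222223566666
196 222222222222222210000000011222222222222223466666
197 222222222222222100000000000112222222222222334566
198 222222222222221111000000000001122222222222223356
238
```

Request:
{"op": "play_rows", "data": {
  "motion": [
    [0.042,0,0,0,0],
    [0.042,0,0,0,0],
    [0,0,0.035,0,0],
    [0,0,0.035,0,0],
    [0,0,0,0,0]
  ]
}}

```text
time: 13.18
tool_pos: [0.5137, 0.0874, 0.0329]
tcp_rot: [-2.192, -2.243, 0.011]
wrist_force: [-0.2, -0.5, 0.2]
width: 0.0
```

Request:
{"op": "play_rows", "data": {
  "motion": [
    [-0.02,0,0,0,0],
    [-0.01,0,0,0,0],
    [-0.01,0,0,0,0],
    [-0.01,0,0,0,0],
    [-0.01,0,0,0,0]
  ]
}}

```text
time: 13.8
tool_pos: [0.5194, 0.0267, 0.0369]
tcp_rot: [2.196, 2.246, 0.0]
wrist_force: [-0.3, 0.6, -0.0]
width: 0.002
```

```bash
cat >> h.py <<'E'
def asc(f,x0,y0,x1,y1):
    s=snap('side',f);m=s[y0:y1,x0:x1].astype(int).sum(2)//78
    for j in range(0,y1-y0,2):print(y0+j,''.join('0123456789'[v] for v in m[j]))
E
python3 -c "
from h import *
to(.5235,.03,.038)
asc('s7',230,170,300,240)"
```

```text
t 13.8 pos [0.5194 0.0267 0.0369] phi 91.29 tilt 0.02 w 0.2 F [-0.3  0.6 -0. ] tool shift mm [ 3.2  4.2 -1.1]
170 6666666666665421000000000000000000000000014666666666666667777666666666
172 6666666666531111000000000000000000000000125666666666667777776677766666
174 6666666664100011100000000010000000000000135666666667777776545555677777
176 6666666665310011111000000000000000000000014666666677777776434444567777
178 5456666666531011010000000000000000000000113566677777777753233334577777
180 2222232333344100001000000000000000000000113677777777777763233334677777
182 2233332322222210014531000000000000000000112357777777777777654456777777
184 2323323222222221001442000000000000001233111112223677777777777777777777
186 2332222222222222100000000000000000024664211111111357777777777777777777
188 3222222222222222221000000000000000135653110001234433356777777777777776
190 2222222222222222223332100000000000001110000013566666543356777777777655
192 2222222222222222356666521000000000000000001246666666666543346777655566
194 2222222222222222356666521111000000000000000002356666666666543344566666
196 22222222222
[... 934 characters left out ...]
2222232222222232323332322
222 6666666666666666666666666666666666666665443332223222222222332333232222
224 6666666666666666666666666666666666666666666654333322222333233322232222
226 6666666666666666666666666666666666666666666666666543333332322222222222
228 6666666666666666666666666666666666666666666666666666665433332222222222
230 6666666666666666666666666666666666666666666666666667667666654333222222
232 6666666666666666666666666666666666666666666666666667766666666665433222
234 6666666666666666666666666666666666666666666666666766666666666666664322
236 6666666666666666666666666666666666666666666666667766666666666653332222
238 6666666666666666666666666666666666666666666666666666666666666532222222
```

Request:
{"op": "play_rows", "data": {
  "motion": [
    [-0.015,0,0,0,0],
    [-0.015,0,0,0,0],
    [0,0,0,0,0],
    [0.03,0,-0.03,0,0],
    [0,0,-0.05,0,85]
  ]
}}

```text
time: 14.48
tool_pos: [0.5168, 0.0287, 0.1152]
tcp_rot: [-2.192, -2.244, 0.005]
wrist_force: [1.5, -0.2, 0.1]
width: 0.199
```

Request:
{"op": "play_rows", "data": {
  "motion": [
    [0,0,-0.04,0,85],
    [0,0,0,0,85]
  ]
}}

```text
time: 14.72
tool_pos: [0.5226, 0.0278, 0.1612]
tcp_rot: [2.192, 2.242, 0.01]
wrist_force: [0.3, -0.2, -0.8]
width: 0.638
```

```bash
python3 -c "
from h import *
to(.5235,.03,.038)
s=snap('side','s8')
cv2.imwrite('pics/c8.png',np.clip(1.8*cv2.resize(s[150:240,215:315],(800,720)[:2],interpolation=cv2.INTER_NEAREST)[:600,:,::-1],0,255).astype(np.uint8))"
```

```text
t 14.72 pos [0.5226 0.0278 0.1612] phi 91.31 tilt 0.49 w 54.5 F [ 0.3 -0.2 -0.8] tool shift mm [ 2.200e+00 -1.000e-01  1.232e+02]
```

View pics/c8.png

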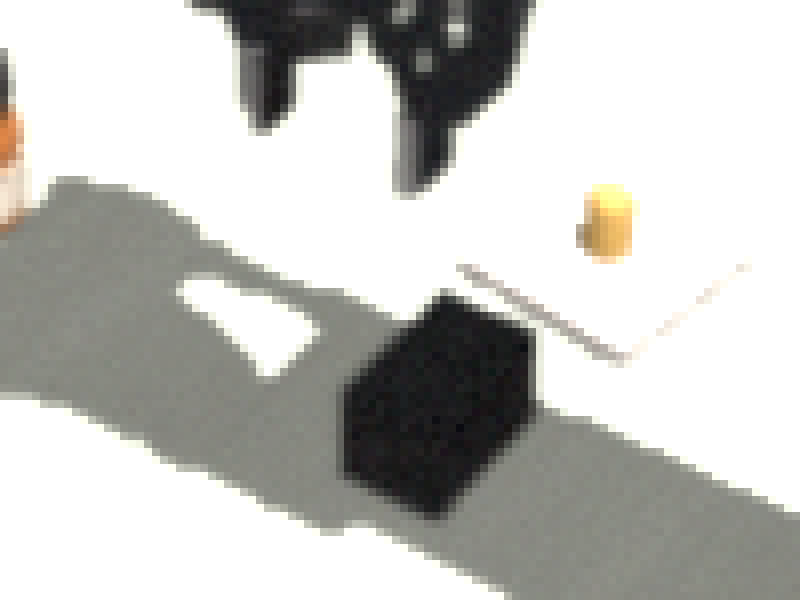

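The mould now lies on its side with its long axis towards the plate. Its bottom corners in the crop are at (437,518), (343,475) and (533,408).

```bash
python3 -c "
from h import *
P=plane('side',[[269.1,214.2],[257.4,208.9],[281.1,200.5]],0);print(P, np.linalg.norm(P[0]-P[1]),np.linalg.norm(P[0]-P[2]),(P[1]+P[2])/2)
print(plane('side',[[269.9,186],[281.1,190.8]],.046))"
```

```text
[[ 4.97441832e-01 -8.40127395e-05  0.00000000e+00]
 [ 5.40329805e-01  2.41925280e-03  0.00000000e+00]
 [ 5.01024695e-01 -7.29828155e-02  0.00000000e+00]] 0.042960965351776494 0.07298679575387487 [ 0.52067725 -0.03528178  0.        ]
[[ 0.5413621  -0.06641383  0.046     ]
 [ 0.50032662 -0.06844693  0.046     ]]
```

Request:
{"op": "play_rows", "data": {
  "motion": [
    [-0.04,0,0.03,0,85],
    [0,0,0.05,0,85],
    [0,0,0.05,0,85],
    [0,0,0.022,0,85],
    [0,0,0,0,85]
  ]
}}

```text
time: 15.4
tool_pos: [0.5159, -0.0123, 0.0008]
tcp_rot: [-2.192, -2.241, 0.009]
wrist_force: [-0.6, 0.7, 0.1]
width: 1.0
```

Request:
{"op": "play_rows", "data": {
  "motion": [
    [0,0,0,0,42],
    [0,0,0,0,42],
    [0,0,0,0,42],
    [0,0,0,0,42],
    [0,0,0,0,42]
  ],
  "squeeze": 20
}}

```text
time: 16.02
tool_pos: [0.5215, -0.0125, 0.0062]
tcp_rot: [2.195, 2.245, 0.003]
wrist_force: [-1.8, 0.7, 6.1]
width: 0.531
```

```bash
python3 -c "
from h import *
to(.5205,-.012,.01)"
```

```text
t 16.02 pos [ 0.5215 -0.0125  0.0062] phi 91.29 tilt 0.15 w 45.3 F [-1.8  0.7  6.1] tool shift mm [ 0.5 -1.  -3.8]
```

Request:
{"op": "play_rows", "data": {
  "motion": [
    [0,0,-0.04,0,42],
    [0,0,-0.04,0,42],
    [0,0,0,0,42],
    [0,0,0,0,42]
  ]
}}

```text
time: 16.52
tool_pos: [0.5191, -0.0124, 0.0837]
tcp_rot: [-2.195, -2.245, 0.002]
wrist_force: [-0.6, 0.2, -2.8]
width: 0.535
```

```bash
python3 -c "
from h import *
to(.5205,-.012,.01)
asc('s9',240,140,310,210)"
```

```text
t 16.52 pos [ 0.5191 -0.0124  0.0837] phi 91.29 tilt 0.09 w 45.7 F [-0.6  0.2 -2.8] tool shift mm [ 0.4  1.5 73.7]
140 6666666666666520000122333333333333211000146666666666666666666666666666
142 6666666666666520000000011111111100000000146666666666666666666666666666
144 6666665544332210000000000000000000000000146666666666666666666666666666
146 6666421111111100000000000000000000000000146666666666666666666666666666
148 6666521111111100000000000000000000000000256666666666666666666666666666
150 6665310001111100000000000000000000000001356666666666666666666666666666
152 6665210000111110000000000000000000000001466666666666666666666666666666
154 6666521001111100000000000000000000000001466666666666666666666666666666
156 6666642100000000100000000000000000000001256666666666666666666666666666
158 6666665210000001221000000000000000000011135666666666666666666666666666
160 6666666531011000110000000000000000000001112456666666666666666666666666
162 6666666541000000000000000000000000000012111112211356666666666666666666
164 6666666653100000000000111100000000000123311111111356666666666666666666
166 666666
[... 939 characters left out ...]
3467777777776556666666666
192 2222222222222222222210000000000000122233566665433467776555666666666666
194 2222222222222222222222221100000012222222235666665433445666666666666666
196 2222222222222222222222222222111222222222223356666666666666666666666666
198 2222222222222222222222222222222222222222222222233356666666666666666666
200 2222222222222222222222222222222222222222222222222222335666666666666666
202 5332222222222222222222222222222222222222222222222222222235666667666666
204 6665433222222222222222222222222222222222222222222222222222233566666667
206 6666666653322222222222222222222222222222222222223222222222232233356666
208 6666666666654332222222222222222222222222222222222222222222322322223335
```

Request:
{"op": "play_rows", "data": {
  "motion": [
    [-0.015,0,0.025,0.02,42],
    [-0.022,0,0.04,0,42],
    [0,0,0.006,0,42],
    [0,0,0,0,42]
  ]
}}

```text
time: 17.08
tool_pos: [0.5167, -0.049, 0.0121]
tcp_rot: [-2.331, -2.101, 0.003]
wrist_force: [-0.4, 0.1, -2.1]
width: 0.535
```

```bash
python3 -c "
from h import *
to(.518,-.0584,.0125)
asc('s10',240,160,310,220)"
```

```text
t 17.07 pos [ 0.5167 -0.049   0.0121] phi 84.06 tilt 0.21 w 45.7 F [-0.4  0.1 -2.1] tool shift mm [-9.2  2.3 -0.4]
160 6666666666666666653211000000000000000000000000135666666666666666666666
162 6666666666666664211111000000000000000000000000135666666666666666666666
164 6666666666666664100111100000000000000000000000146666666666666666666666
166 6666666666666665310111100000000000000000000001466666666666666666676666
168 6666666654566666410000000000000000000000000002566666666666666667666676
170 6666665323332333210011100000000000000000000001367776666666667666777667
172 6665333233323333210123210000000000000000000111257766777766666677766677
174 5333333323333233221000000000000000000000000011123455556777776666667776
176 3333322233333332221000000000000000000000000011111222224677777766676666
178 3333222333332222222111000000013332000000000001111111113677777777776666
180 3322232232222232222222210000013565210000000001100001125777777777777777
182 2222232322222232222223331110001233210000000000000001257777777777777656
184 2232222222222222322233322210001221100000000000000001467777777777655566
186 222222
[... 564 characters left out ...]
1222222322222233356777777
202 6666666666666653332222222221100000000000001222222222232222223333356667
204 6666666666666666653322222222221100000001122222232333322333232332332335
206 6666666666666666666653333323222222100122222223222222232322222332222233
208 6666666666666666666666654455433233222222222233333222222323333332333332
210 6666666666666666666666666677665433332223222233322222223222323333322223
212 6666666666666666666666776776677766533332233222232222223223323322222222
214 6666666666666666666677766777776777666543322222232323222333333332232332
216 6666666666666666667776667776776666777776543332222322233333333232223233
218 6666666666666666777766777677666677777766666533333333333333233323222222
```

Approximately 9 mm to contact. I'll push forward gently and watch the force.

Request:
{"op": "play_rows", "data": {
  "motion": [
    [-0.006,0.001,0,0,42],
    [-0.003,0,0,0,42],
    [-0.003,0,0,0,42]
  ]
}}

```text
time: 17.5
tool_pos: [0.5196, -0.0596, 0.0152]
tcp_rot: [-2.335, -2.101, -0.007]
wrist_force: [0.8, 13.7, 4.9]
width: 0.531
```

```bash
python3 -c "
from h import *
to(.518,-.0584,.0125)"
```

```text
t 17.5 pos [ 0.5196 -0.0596  0.0152] phi 83.95 tilt 0.28 w 45.4 F [ 0.8 13.7  4.9] tool shift mm [ 1.1 -1.7  2.7]
```

Request:
{"op": "play_rows", "data": {
  "motion": [
    [-0.004,0,-0.001,0,42],
    [-0.003,0,-0.004,0,42],
    [-0.003,0,-0.004,0,42]
  ]
}}

```text
time: 17.88
tool_pos: [0.5181, -0.0707, 0.0237]
tcp_rot: [2.333, 2.103, 0.004]
wrist_force: [0.9, 3.2, -2.4]
width: 0.538
```

```bash
python3 -c "
from h import *
to(.518,-.0584,.0125)
asc('s11',240,160,310,220)"
```

```text
t 17.88 pos [ 0.5181 -0.0707  0.0237] phi 84.07 tilt 0.15 w 46.0 F [ 0.9  3.2 -2.4] tool shift mm [12.2 -1.4 11.2]
160 6666666666666666666531011110000000000000000000000146666666666666666666
162 6666666666666666666641000000000000000000000000000146666666666666666666
164 6666666666666666666653111210000000000000000000001125666666666666666666
166 6666666665333323333553112210000000000000000000001124666666666666666666
168 6666666533223333333322100000000000000000000000001111245655666666666666
170 6666533222333344323332110000000000111000000000001111112211356666776666
172 6533322333332333333223222210000013565321000000000111001111466677766677
174 3333333323332333323232222221000002566652000000000110000114677666677777
176 3332332233333232232232332322221001566652000000001100000136777766666666
178 3322232333222232223223222332220001244320000000000000000257777777776666
180 2223223333222222322232223222220000010000000000000000012577777777777777
182 2222322222222222222222233322220000000000000000000000125777777777777656
184 2222222222222222222332222322200000000000011100000000257777777777655566
186 222222
[... 564 characters left out ...]
2222222322222222222335666
202 6666666666666666666665332222222222222222222222222223222222222233323333
204 6666666666666666666666654333333222222222222222323322222322223322223233
206 6666666666666666666666666666665432232222222223232232223232232333333332
208 6666666666666666666666666666766665333232222333223223222233222232333222
210 6666666666666666666666666777667777665332332232332222222223222323222232
212 6666666666666666666666777666777767766665333322222222232323232332222223
214 6666666666666666666677776677776666677777665333332233222333333232222323
216 6666666666666666667767667776776667777776676665333322333333332323322223
218 6666666666666666676666677676666677777766667766665333323333332222222222
```

Request:
{"op": "play_rows", "data": {
  "motion": [
    [-0.004,0,-0.003,0,42],
    [-0.0035,0,-0.004,0,42],
    [-0.004,0,-0.0035,0,42],
    [-0.004,0,-0.003,0,42],
    [-0.0045,0,-0.003,0,42]
  ]
}}

```text
time: 18.55
tool_pos: [0.5144, -0.0915, 0.0391]
tcp_rot: [-2.333, -2.103, 0.001]
wrist_force: [-0.1, 2.8, -2.4]
width: 0.529
```

```bash
python3 -c "
from h import *
to(.518,-.0584,.0125)
asc('s12',240,150,310,210)"
```

```text
t 18.55 pos [ 0.5144 -0.0915  0.0391] phi 84.08 tilt 0.05 w 45.2 F [-0.1  2.8 -2.4] tool shift mm [33.3  0.2 26.6]
150 6665311111111111112566653100111100000000000000000000000156666666666666
152 6665210111000111001566665201111100000000000000000000001356666666666666
154 6666521001100000001466665310001000000000000000000000001466666666666666
156 6666652100001111112566666510011000000000000000000000001356666666666666
158 6666665333445666666666666531133100000000000000000000011246666666666666
160 6666666666666666666666666641011000000000000000000000011123566666666666
162 6666666666666653333566666652000000000000000000000000011111122113566666
164 6666666666665332233322333565321000000013431100000000122111111112566666
166 6666666653333232345332223235665310000135665410000000001100001125666666
168 6666533332222233333443332222235531000025666531000000122100001256666666
170 6533322322323333333333322222232222100025666652101221011000002566666666
172 3332222222333333332222222332222222100025666675311110000000015666666777
174 3323322322333233232222232222333221100124555444310000000001246666667766
176 453323
[... 564 characters left out ...]
0000000123333456666666666
192 6666666666666532222222222222222222211000000000000001233333356666666666
194 6666666666666666653322222222222222222221111111222222332222223356666666
196 6666666666666666666653322222222222222222222222222222222222222223566667
198 6666666666666666666666543322222222222222222222222222222222222222223566
200 6666666666666666666666666533223222222222222222222222222222222222232333
202 6666666666666666666666666666545533223222222222222222222222223223222222
204 6666666666666666666666666666666665333222222222222322222222222322232332
206 6666666666666666666666666666666666665332222222232222222222333222332322
208 6666666666666666666666766666666666776654332223223222232323323222222222
```

Request:
{"op": "play_rows", "data": {
  "motion": [
    [-0.004,0,-0.003,0,42],
    [-0.0045,0,-0.003,0,42],
    [-0.0045,0,-0.002,0,42],
    [-0.0045,0,-0.0015,0,42],
    [-0.0045,0,-0.001,0,42]
  ]
}}

```text
time: 19.23
tool_pos: [0.5126, -0.1136, 0.0497]
tcp_rot: [2.333, 2.104, -0.0]
wrist_force: [0.1, -0.5, -3.0]
width: 0.528
```

```bash
python3 -c "
from h import *
to(.518,-.0584,.0125)
s=snap('side','s13')
cv2.imwrite('pics/c13.png',np.clip(1.8*cv2.resize(s[140:215,240:340],(800,600),interpolation=cv2.INTER_NEAREST)[...,::-1],0,255).astype(np.uint8))"
```

```text
t 19.23 pos [ 0.5126 -0.1136  0.0497] phi 84.09 tilt 0.01 w 45.1 F [ 0.1 -0.5 -3. ] tool shift mm [55.4 -0.3 37.2]
```

View pics/c13.png

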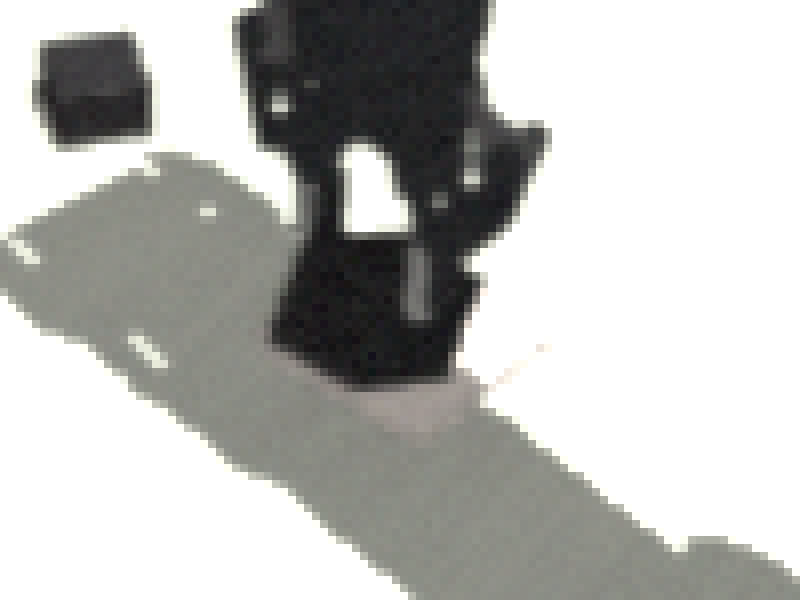

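```bash
cat >> h.py <<'E'
def face(pts):
    s=read_state();M=R.from_rotvec(s['tcp_rot']).as_matrix();n=M[:,1];c=s['tool_pos']-n*.0228
    o,d=ray('side',pts);P=o+d*(((c-o)@n)/(d@n))[:,None]
    Q=np.c_[(P-s['tool_pos'])@M[:,0],P[:,2]]*1000
    print(Q.round(1).tolist());return Q
E
python3 -c "
from h import *
Q=face(np.array([[350,385],[450,378],[480,285]])/8+[239.5,139.5])
for a,b in((0,1),(1,2)):d=Q[b]-Q[a];print(np.hypot(*d),np.degrees(np.arctan2(d[1],d[0])))"
```

```text
[[41.7, 61.3], [-25.8, 19.6], [-41.1, 59.6]]
79.23387356272949 -148.31435123671596
42.758205491951415 110.9713196015685
```

Request:
{"op": "play_rows", "data": {
  "motion": [
    [0.015,0,-0.006,0,42],
    [0.021,0,0,0,42],
    [0,0,0.012,0,42],
    [0,0,0.004,0,42],
    [0,0,0,0,42]
  ]
}}

```text
time: 19.9
tool_pos: [0.5155, -0.0774, 0.0388]
tcp_rot: [-2.332, -2.103, 0.002]
wrist_force: [0.1, 0.0, -2.9]
width: 0.53
```

Request:
{"op": "play_rows", "data": {
  "motion": [
    [0,0,0.003,0,42],
    [0,0,0,0,42]
  ]
}}

```text
time: 20.15
tool_pos: [0.5163, -0.0776, 0.0365]
tcp_rot: [-2.333, -2.103, 0.0]
wrist_force: [-0.8, -0.2, -2.9]
width: 0.531
```

Request:
{"op": "play_rows", "data": {
  "motion": [
    [0,0,0.003,0,42],
    [0,0,0,0,42]
  ]
}}

```text
time: 20.4
tool_pos: [0.5161, -0.0774, 0.0334]
tcp_rot: [-2.333, -2.103, 0.0]
wrist_force: [-0.2, -0.6, -3.1]
width: 0.53
```

```bash
python3 -c "
from h import *
to(.518,-.0584,.0125)
s=snap('side','s14')
cv2.imwrite('pics/c14.png',np.clip(2.5*cv2.resize(s[140:215,235:335],(800,600),interpolation=cv2.INTER_CUBIC)[...,::-1].astype(float),0,255).astype(np.uint8))"
```

```text
t 20.4 pos [ 0.5161 -0.0774  0.0334] phi 84.08 tilt 0.03 w 45.2 F [-0.2 -0.6 -3.1] tool shift mm [19.1 -0.1 20.9]
```

View pics/c14.png

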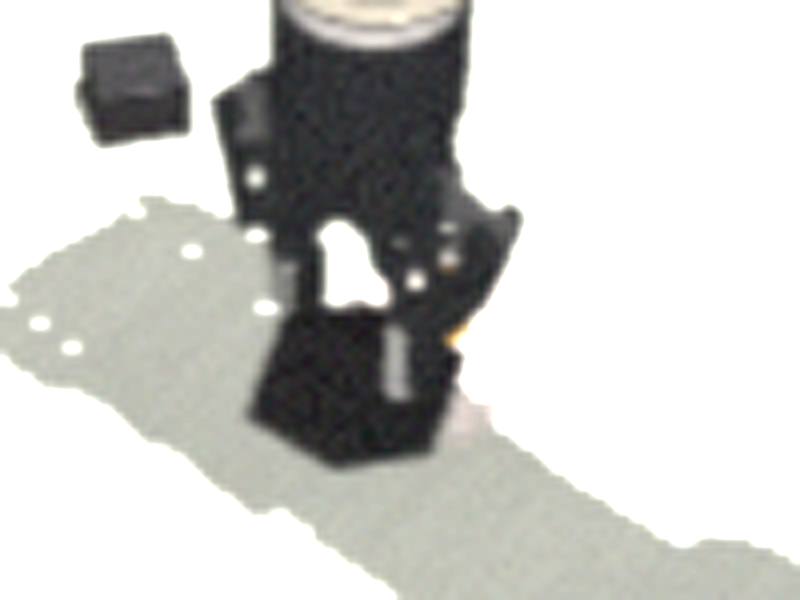

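```bash
python3 -c "
from h import *
Q=face(np.array([[337,467],[430,453],[460,360]])/8+[234.5,139.5])
for a,b in((0,1),(1,2)):d=Q[b]-Q[a];print(np.hypot(*d),np.degrees(np.arctan2(d[1],d[0])))
t=read_state()['tool_pos']
for th in(20,28,36):
  c,s=np.cos(np.radians(th)),np.sin(np.radians(th))
  for a,b,dz in((59,27,20),(48,27,20)):
    E=np.array([-a*c+b*s,-a*s-b*c]);pts=[E+72*np.array([c,s]),E,E+46*np.array([-s,c])]
    M=R.from_rotvec(read_state()['tcp_rot']).as_matrix()
    P=[t+M[:,0]*p[0]/1000+np.array([0,0,(p[1]+dz)/1000])-M[:,1]*.023 for p in pts]
    print(th,a,((proj('side',P)-[234.5,139.5])*8).round().astype(int).tolist(), (E[1]+dz+t[2]*1000).round(1))"
```

```text
[[36.0, 39.7], [-24.5, 4.7], [-40.2, 44.5]]
69.91262527581314 -149.88736067068234
42.785942004073846 111.53314823927582
20 59 [[361, 461], [464, 420], [495, 321]] 8.0
20 48 [[344, 468], [449, 426], [480, 326]] 11.8
28 59 [[357, 459], [453, 439], [492, 338]] 2.0
28 48 [[341, 462], [439, 442], [478, 340]] 7.2
36 59 [[353, 455], [441, 458], [488, 356]] -2.9
36 48 [[339, 455], [428, 457], [475, 355]] 3.5
```

Request:
{"op": "play_rows", "data": {
  "motion": [
    [-0.008,0,0,0,42],
    [-0.004,0,0,0,42],
    [-0.003,0,0,0,42]
  ]
}}

```text
time: 20.82
tool_pos: [0.5153, -0.0915, 0.0345]
tcp_rot: [-2.334, -2.101, -0.003]
wrist_force: [-1.4, 6.7, 4.4]
width: 0.533
```

Request:
{"op": "play_rows", "data": {
  "motion": [
    [-0.003,0,-0.0005,0,42],
    [-0.003,0,-0.001,0,42],
    [-0.003,0,-0.001,0,42]
  ]
}}

```text
time: 21.2
tool_pos: [0.5145, -0.1007, 0.037]
tcp_rot: [-2.334, -2.103, -0.003]
wrist_force: [-0.1, 3.9, 1.7]
width: 0.53
```

Request:
{"op": "play_rows", "data": {
  "motion": [
    [-0.003,0,-0.001,0,42],
    [-0.003,0,-0.001,0,42]
  ]
}}

```text
time: 21.45
tool_pos: [0.5136, -0.1074, 0.0384]
tcp_rot: [2.333, 2.104, 0.001]
wrist_force: [0.5, 4.1, -0.6]
width: 0.534
```

```bash
python3 -c "
from h import *
to(.518,-.0584,.0125)
asc('s15',250,160,310,206)"
```

```text
t 21.45 pos [ 0.5136 -0.1074  0.0384] phi 84.09 tilt 0.04 w 45.6 F [ 0.5  4.1 -0.6] tool shift mm [49.2 -0.7 25.9]
160 666666653333566666653100000000001100000000000011111122113566
162 666665344333222223565332100000124542100000000112211011112566
164 653332222344332232235666410000135666420000000011100001125666
166 232322222233345322222235531100025666531000000122100001256666
168 222322332332233332222222222200025666653100110000000012566666
170 332333333232332222223222222200025666676410110000000125676666
172 333333233222222223222222221000135667776510000000001356766677
174 233323232332233222222222220000012235664211000001235666666766
176 333323322222322223232222100000000001233222100235677766666666
178 322222222322222222322221000000000000000222100257777777776666
180 222222222222222232222210000000000000000222001467777777777777
182 222223332223222322222100000000000000001222100135777777777656
184 332223443233222222221100000000000000000010000136777777655566
186 654322233332222222222221100000000000000000001235777765566666
188 666653222222223222322222221100000000000000012333334556666666
190 666666533323232222222222222221110000000000123333345666666666
192 666666666543322222222222222222222211000001233333223356666666
194 666666666666533222222222222222222222222212332222222222356666
196 666666666666665432222222222222222222222222222322222222223566
198 666666666666666665322222222222222222222222222222222222223333
200 666666666666666666654333222222222222222222222222222222333222
202 666666666666666666666666533222222222222223222222222223322322
204 666666666666666666666666666533222222233322222232222333233223
```

Request:
{"op": "play_rows", "data": {
  "motion": [
    [-0.003,0,-0.0005,0,42],
    [-0.003,0,0,0,42],
    [-0.003,0,0,0,42]
  ]
}}

```text
time: 21.88
tool_pos: [0.5125, -0.1165, 0.039]
tcp_rot: [2.333, 2.104, 0.0]
wrist_force: [0.2, 3.5, 2.9]
width: 0.531
```

Request:
{"op": "play_rows", "data": {
  "motion": [
    [-0.003,0,0,0,42],
    [-0.003,0,0,0,42],
    [-0.003,0,0,0,42]
  ]
}}

```text
time: 22.25
tool_pos: [0.5114, -0.1254, 0.0386]
tcp_rot: [2.333, 2.104, 0.0]
wrist_force: [1.0, 2.7, 0.4]
width: 0.534
```

```bash
python3 -c "
from h import *
to(.518,-.0584,.0125)
asc('s16',250,156,320,206)"
```

```text
t 22.25 pos [ 0.5114 -0.1254  0.0386] phi 84.09 tilt 0.01 w 45.6 F [1.  2.7 0.4] tool shift mm [67.3 -0.4 26.1]
156 0011111125666666666666641000000000000000000000000011112355335666666666
158 4456666666653333566666653100000000011210000000000133111111113566666666
160 6666666653333333222233566554100000145654210000000122100001125666666666
162 6666533322222345322222235665410000135666520000000122100001256666666666
164 5333222322232223344322222235532210135666531000010122100002566666666666
166 3222232233332223323443222222322100135666664201221000000014666666666666
168 3232333333333223223222222222221100136666665310000000000246666777766666
170 2332332333333322223323222322210000134677766410000000123566667776766666
172 3333333333322222332222233222100000000124554321000013566666776666667667
174 4533332222223332222333222220000000000000011221101456666677666666677776
176 3333222322222222223223222100000000000000001221001467666666666666666666
178 2222322233222222322222221000000000000000001221135777777766666666666666
180 3332322345332233322222211000000000000000000122257777777777776666666676
182 666533222
[... 186 characters left out ...]
1233334445666666666666666
188 6666666665433322332222222222221000000000000012333333466666666666666666
190 6666666666665332222222222222222221100000001233333222356666666666666676
192 6666666666666654332222222222222222221100012333332222222356666677667777
194 6666666666666666653322222222222222222222223322222222223223566766667677
196 6666666666666666666533222222222222222222222222222222222222333566677777
198 6666666666666666666666555332222222222222222222222222222232232335667777
200 6666666666666666666666666653322222222222222222222322222222332233335677
202 6666666666666666666666666666533222222222222232222222333233233222223356
204 6666666666666666766666666666665333222233232222222333333222333323332333
```

```bash
python3 -c "
import cv2,numpy as np
s=cv2.imread('pics/s16.png')
cv2.imwrite('pics/c16.png',np.clip(2.5*cv2.resize(s[140:200,250:330],(800,600),interpolation=cv2.INTER_CUBIC).astype(float),0,255).astype(np.uint8))"
```

```text
(no output)
```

View pics/c16.png

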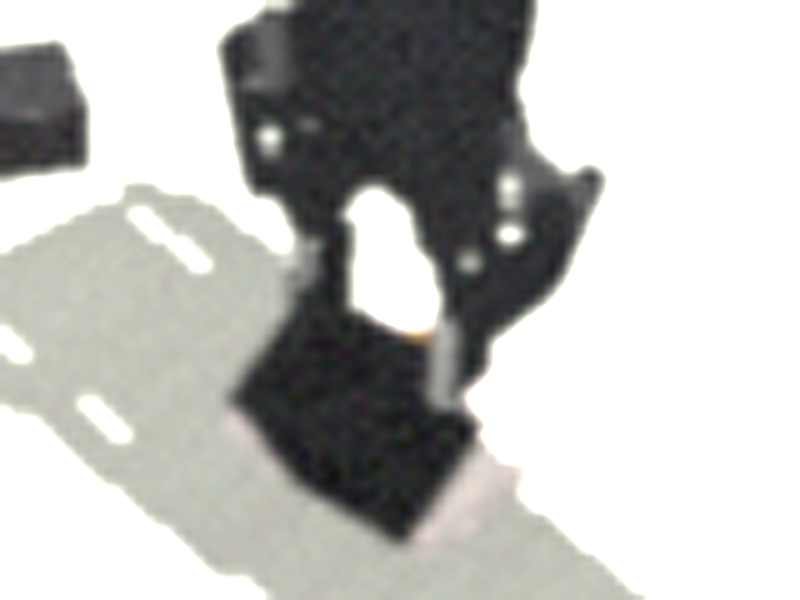

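```bash
python3 -c "
from h import *
Q=face(np.array([[405,543],[475,430]])/10+[249.5,139.5])
d=Q[1]-Q[0];print(np.hypot(*d),np.degrees(np.arctan2(d[1],d[0]))-90)
t=read_state()['tool_pos'];M=R.from_rotvec(read_state()['tcp_rot']).as_matrix()
for th in(50,58,66,74):
  c,s=np.cos(np.radians(th)),np.sin(np.radians(th));E=Q[0]
  pts=[E,E+46*np.array([-s,c]),E+72*np.array([c,s]),E+72*np.array([c,s])+46*np.array([-s,c])]
  for sg in(-1,1):
    P=[t*[1,1,0]+M[:,0]*p[0]/1000+np.array([0,0,p[1]/1000])+sg*M[:,1]*.023 for p in pts]
    print(th,sg,((proj('side',P)-[249.5,139.5])*10).round().astype(int).tolist())"
```

```text
[[15.2, 8.6], [-18.9, 34.9]]
43.032263939601926 52.25065981830792
50 -1 [[405, 543], [478, 421], [322, 489], [399, 360]]
50 1 [[296, 480], [367, 359], [208, 423], [283, 297]]
58 -1 [[405, 543], [484, 427], [340, 461], [423, 340]]
58 1 [[296, 480], [374, 366], [225, 396], [308, 277]]
66 -1 [[405, 543], [489, 436], [358, 436], [446, 324]]
66 1 [[296, 480], [378, 374], [244, 371], [331, 261]]
74 -1 [[405, 543], [492, 446], [378, 412], [469, 312]]
74 1 [[296, 480], [382, 385], [264, 348], [354, 251]]
```

The picture shows the mould tilted about 57°, with its closed end down and already past the grip axis. I'll back away from the plate, set its edge on the bench and roll it upright.

Request:
{"op": "play_rows", "data": {
  "motion": [
    [0.025,0,0,0,42],
    [0.035,0,0,0,42],
    [0.03,0,0,0,42],
    [0,0,0.004,0,42],
    [0,0,0.003,0,42]
  ]
}}

```text
time: 22.92
tool_pos: [0.5197, -0.0363, 0.0307]
tcp_rot: [-2.332, -2.105, 0.003]
wrist_force: [-0.1, -0.3, -2.9]
width: 0.531
```

Request:
{"op": "play_rows", "data": {
  "motion": [
    [0,0,0.002,0,42],
    [0,0,0,0,42]
  ]
}}

```text
time: 23.18
tool_pos: [0.5198, -0.0367, 0.0302]
tcp_rot: [-2.333, -2.102, 0.003]
wrist_force: [-3.3, 1.1, 5.4]
width: 0.53
```

Contact with the bench (+8 N). Now I'll roll it about that edge.

Request:
{"op": "play_rows", "data": {
  "motion": [
    [-0.004,0,0.002,0,42],
    [-0.004,0,0.002,0,42],
    [-0.004,0,0.002,0,42],
    [-0.003,0,0.002,0,42]
  ]
}}

```text
time: 23.68
tool_pos: [0.5201, -0.0524, 0.0239]
tcp_rot: [2.333, 2.102, 0.0]
wrist_force: [-4.3, -1.8, 13.8]
width: 0.531
```

Request:
{"op": "play_rows", "data": {
  "motion": [
    [-0.003,0,0.002,0,42],
    [-0.003,0,0.002,0,42],
    [-0.003,0,0.0025,0,42]
  ]
}}

```text
time: 24.05
tool_pos: [0.5198, -0.0619, 0.0179]
tcp_rot: [2.331, 2.101, 0.001]
wrist_force: [-4.8, -2.6, 13.5]
width: 0.53
```

```bash
python3 -c "
from h import *
to(.518,-.0584,.0125)
asc('s17',235,156,300,220)"
```

```text
t 24.05 pos [ 0.5198 -0.0619  0.0179] phi 84.05 tilt 0.19 w 45.3 F [-4.8 -2.6 13.5] tool shift mm [ 3.3 -2.1  5.4]
156 66666666665210010111111123211000000000000000000000000135666666666
158 66666666666533344566653101111100000000000000000000000146666666666
160 66666666666666666666653100111100000000000000000000000256666666666
162 66666666666666666666665201111100000000000000000000001466666666666
164 66666666666666666666665310000000000000000000000000002566666666666
166 66666666666666545666666510011000000000000000000000001466666666666
168 66666666666665332333333321134210000000000000000000111256666666666
170 66666666653332233332233220011000000000000000000000011235666666666
172 66666653333332233323333221000000000000000000000000011112233235666
174 66665332233332333333332222111000000124431000000000011111111114677
176 53333333323332233332322233322100000135665310000000011100011125777
178 33332233222323333322222333322221100014665410000000011000011257777
180 32332222223333232233323322223432110012333211001221000000012577777
182 33223322322222222332222222222211000012333332101221000000125777777
184 2
[... 554 characters left out ...]

200 66666666666666666666532222100000000000000000002222222222222322222
202 66666666666666666665432222100000000000000000012222222223322222222
204 66666666666666666666665432210000000000000001223222233332322223223
206 66666666666666666666666665432211000000000122222223232233222222333
208 66666666666666666666666666666543211000012233222222232323222233333
210 66666666666666666666666676666666666533343322222332332222232332233
212 66666666666666666666666666677766677777776543332332222322333323333
214 66666666666666666666666666777667777776666776653333222323332233333
216 66666666666666666666666777766777776666677777776653332222223332332
218 66666666666666666666767766677766666667777777766766654332333333333
```

Request:
{"op": "play_rows", "data": {
  "motion": [
    [-0.003,0,0.001,0,42],
    [0,0,0,0,85],
    [0,0,0,0,85],
    [0,0,-0.03,0,85],
    [0,0,-0.05,0,85]
  ]
}}

```text
time: 24.72
tool_pos: [0.5154, -0.0622, 0.0925]
tcp_rot: [-2.33, -2.101, 0.006]
wrist_force: [0.6, -0.2, 0.4]
width: 0.995
```

Request:
{"op": "play_rows", "data": {
  "motion": [
    [0,0,-0.05,0,85],
    [0,0,-0.02,0,85],
    [0,0,0,0,85]
  ]
}}

```text
time: 25.1
tool_pos: [0.5195, -0.0628, 0.1662]
tcp_rot: [2.33, 2.101, 0.004]
wrist_force: [0.3, 0.4, -1.4]
width: 0.999
```

```bash
python3 -c "
from h import *
to(.518,-.0584,.0125)
s=snap('side','s18')
cv2.imwrite('pics/c18.png',np.clip(3*cv2.resize(s[160:220,235:315],(800,600),interpolation=cv2.INTER_CUBIC)[...,::-1].astype(float),0,255).astype(np.uint8))
m=(s[150:220,235:300].astype(int).sum(2)//40).clip(0,9)
for j in range(20,64,2):print(150+j,''.join(map(str,m[j])))"
```

```text
t 25.1 pos [ 0.5195 -0.0628  0.1662] phi 84.09 tilt 0.26 w 85.3 F [ 0.3  0.4 -1.4] tool shift mm [  4.3  -2.7 153.7]
170 55555555555555556996555556999999999999999999999999999999999999999
172 55555555555555555555677655567999999999999999999999999999999999999
174 55555555555555555555699997655567999999999999999999999999999999999
176 55555555555555555555556999997655556799999999999999999767888999999
178 55555555555555555555555556799997555555699989999999996556778999999
180 55555555555555555555555555569999995444566666799999997556778999999
182 55555555555555555555555555556665421111123556666799999998999999999
184 55555555555555555555555555555542111111111113456666679999999999999
186 99755555555555555555555555542111100110101111112456666899999999999
188 99999755555555555555555555421111110111111111111456666799999999999
190 99999999755555555885555555411011011111111111111355666666689999999
192 99999999999655555555555555411011111122211111112455555556666689999
194 99999999999977655555555555311100110111111110011455555555555699999
196 99999999999999997655555555411111101111111110112455555555555555679
198 99999999999999999999755555411110010111111101012455555555555555555
200 99999999999999999999997555411101111111111111112455555555555555555
202 99999999999999999999999976411111111011110111013555555555555555555
204 99999999999999999999999999963111110111111111245555555555555555555
206 99999999999999999999999999999963211111111124555555555555555555555
208 99999999999999999999999999999999985311123455555555555555555555555
210 99999999999999999999999999999999999997899755555555555555555555555
212 99999999999999999999999999999999999999999998655555555555555555555
```

```bash
python3 -c "
from h import *
s=cv2.imread('pics/s18.png');m=(s[150:225,235:315].astype(int).sum(2)<110).astype(np.uint8)
k=max(cv2.findContours(m,0,2)[0],key=cv2.contourArea)[:,0]+[235,150]
print(cv2.boundingRect(k),cv2.approxPolyDP(k,2,True)[:,0].tolist())
b=k[k[:,1].argmax()]+[0,.5];print(b)
ax=np.array([np.cos(np.radians(84)),np.sin(np.radians(84)),0]);ay=np.array([ax[1],-ax[0],0])
P=plane('side',[[273.3,209]],0)[0];C=P-.023*ax+.023*ay;print('C',C)
for h in(.072,):print([proj('side',[C+sx*.023*ax+sy*.023*ay+[0,0,z]])[0].round(1).tolist() for z in(0,h) for sx,sy in((1,-1),(1,1),(-1,1),(-1,-1))])
v=s.astype(int).sum(2)
for j in range(180,200):print(j,' '.join('%2d'%x for x in v[j,260:284]))"
```

```text
(262, 181, 20, 29) [[270, 181], [262, 188], [262, 203], [272, 209], [280, 203], [281, 186]]
[272.  209.5]
C [ 5.20145611e-01 -5.17841620e-02  1.11022302e-16]
[[273.3, 209.0], [262.3, 202.2], [271.6, 194.8], [282.6, 201.4], [274.0, 192.2], [262.5, 185.4], [272.2, 178.1], [283.6, 184.6]]
180 225 223 271 422 516 523 498 459 368 233 177 160 187 213 240 250 253 248 251 296 431 518 540 563
181 221 220 247 390 483 483 398 281 210 121 74 64 93 160 214 234 241 246 248 249 275 312 434 537
182 217 223 227 248 274 268 238 180 111 69 47 41 49 69 108 158 208 233 242 245 242 253 296 428
183 225 226 225 224 220 204 173 110 58 54 51 47 49 56 62 68 103 152 210 233 248 247 250 272
184 224 223 221 221 208 162 91 53 46 50 47 51 49 46 43 51 49 70 122 193 224 240 243 247
185 228 221 213 185 135 75 53 41 41 43 57 46 47 43 46 43 38 46 57 83 132 193 230 246
186 223 213 175 110 56 46 50 44 34 35 40 47 37 44 37 50 45 53 47 53 51 89 186 232
187 217 182 113 61 38 45 46 32 45 31 46 60 45 49 47 36 50 45 50 46 48 73 154 226
188 220 162 85 68 61 46 49 43 40 34 40 48 52 44 47 47 46 54 54 49 54 66 166 233
189 216 170 7
[... 168 characters left out ...]
52 51 44 41 40 59 58 54 53 51 40 46 45 35 58 34 70 161 206
192 216 162 73 44 37 53 43 47 42 45 74 85 96 83 52 49 40 51 48 46 49 83 170 214
193 215 161 72 47 49 53 43 52 50 48 56 63 84 92 63 51 46 47 40 34 53 88 163 218
194 218 156 68 41 56 36 36 50 48 39 40 52 58 60 60 50 44 54 38 37 54 75 166 218
195 216 167 64 51 45 48 47 42 50 48 50 51 42 54 49 43 48 45 33 47 49 90 165 216
196 218 162 76 45 53 47 53 52 36 41 46 44 48 48 52 47 44 46 38 48 42 89 170 213
197 216 165 70 53 38 45 48 52 53 41 48 51 50 53 45 42 40 46 38 45 48 99 182 216
198 218 165 71 49 55 47 39 37 51 37 55 42 49 55 54 49 44 36 59 37 54 100 181 218
199 216 162 74 59 47 52 33 47 39 42 55 52 61 57 49 47 47 31 60 46 44 109 174 219
```

Request:
{"op": "play_rows", "data": {
  "motion": [
    [0.013,0,0,0,85],
    [0,0,0.05,0,85],
    [0,0,0.05,0,85],
    [0,0,0.035,0,85],
    [0,0,0,0,85]
  ]
}}

```text
time: 25.78
tool_pos: [0.5141, -0.0481, 0.0243]
tcp_rot: [-2.326, -2.099, 0.011]
wrist_force: [-0.7, 0.3, 0.4]
width: 0.994
```

Request:
{"op": "play_rows", "data": {
  "motion": [
    [0,0,0,0,40],
    [0,0,0,0,40],
    [0,0,0,0,40],
    [0,0,0,0,40],
    [0,0,0,0,40]
  ],
  "squeeze": 60
}}

```text
time: 26.4
tool_pos: [0.521, -0.0497, 0.0314]
tcp_rot: [2.331, 2.102, 0.004]
wrist_force: [-0.9, 1.4, 6.2]
width: 0.523
```

```bash
python3 -c "
from h import *
to(.518,-.0584,.22)"
```

```text
t 26.4 pos [ 0.521  -0.0497  0.0314] phi 84.08 tilt 0.21 w 44.7 F [-0.9  1.4  6.2] tool shift mm [  -9.    -1.4 -188.6]
```

Gripped. Lift to a mould centre of about 22 cm.

Request:
{"op": "play_rows", "data": {
  "motion": [
    [0,0,-0.03,0,40],
    [0,0,-0.04,0,40],
    [0,0,-0.04,0,40],
    [0,0,-0.04,0,40],
    [0,0,-0.03,0,40]
  ]
}}

```text
time: 27.02
tool_pos: [0.5196, -0.0496, 0.2115]
tcp_rot: [2.332, 2.102, 0.003]
wrist_force: [-0.0, -0.5, -2.7]
width: 0.525
```

Request:
{"op": "play_rows", "data": {
  "motion": [
    [0,0,-0.01,0,40],
    [0,0,0,0,40],
    [0,0,0,0,40],
    [0,0,0,0,40],
    [0,0,0,0,40]
  ]
}}

```text
time: 27.65
tool_pos: [0.5187, -0.0494, 0.2181]
tcp_rot: [-2.332, -2.103, 0.002]
wrist_force: [0.1, 0.1, -2.8]
width: 0.517
```

```bash
python3 -c "
from h import *
to(.518,-.0584,.22)
s=snap('side','s19')
st=read_state();print(np.abs(st['joint_vel']).max())
x,y=proj('side',[st['tool_pos']])[0].astype(int);print(x,y)
m=s[y-28:y+26,x-30:x+30].astype(int).sum(2)//30
for j in range(0,54):print(y-28+j,''.join(str(min(v,9)) for v in m[j]))
print(x-30)
C=st['tool_pos']*[1,1,0]+[0,0,st['tool_pos'][2]+.0047]
ax=np.array([np.cos(np.radians(84)),np.sin(np.radians(84)),0]);ay=np.array([ax[1],-ax[0],0])
print([proj('side',[C+sx*.023*ax+sy*.023*ay+[0,0,z]])[0].round(1).tolist() for z in(-.036,.036) for sx,sy in((1,-1),(1,1),(-1,1),(-1,-1))])
"
```

```text
t 27.65 pos [ 0.5187 -0.0494  0.2181] phi 84.09 tilt 0.11 w 44.1 F [ 0.1  0.1 -2.8] tool shift mm [-9.   0.3 -2. ]
0.00607040145874933
274 146
118 999999999999997212221111121233311123212121256532222333223445
119 999999999999998311112111112399742122223222125422211232234445
120 999999999999999532111111212699995212367522223321112333587446
121 999999999999999997411211114999999312443322224421212335999768
122 999999999999999999941121127999999411221221245421112225999879
123 999999999999999999972111138999999521211221266321112235787789
124 999999999999999999983122123799999721121211244221111246666799
125 999999999999999999997322112699999842122441222111122256666899
126 999999999999999999999664212799999993113662111112111256766899
127 999999999999999999998652112799999997213883212121112467778999
128 999999999999999999998652112799999998312542112111113688899999
129 999999999999999999998652112799999999411221112112126999999999
130 999999999999999999998652112699999999421111121211249999999999
131 999999999999999999999651111234699999721221211122379999999999
132 9999999999999999999986521111112358996311111
[... 1985 characters left out ...]
99999999999999997569999999999999999999999999999
164 777789999999999999999999999999999999999999999999999999999999
165 777777899999999999999999999999999999999999999999999999999999
166 777777789999999999999999999999999999999999999999999999999999
167 777777789999999999999999999999999999999999999999999999999999
168 777777778999999999999999999999999999999999999999999999999999
169 777777777789999999999999999999999999999999999999999999999999
170 777777777779999999999999999999999999999999999999999999999999
171 777779999777899999999999999999999999999999999999999999999999
244
[[275.1, 162.8], [262.8, 156.1], [273.2, 149.0], [285.4, 155.4], [275.9, 142.0], [263.1, 135.4], [273.9, 128.4], [286.6, 134.7]]
```

```bash
python3 -c "
from h import *
to(.518,-.0584,.22)
a=cv2.imread('pics/s0.png').astype(int);b=cv2.imread('pics/s19.png').astype(int)
for n,(x,y) in dict(jar=(209,167),stopper=(165,220),ring=(252,334),paddle=(142,302),block=(251,151)).items():print(n,np.abs(a-b)[y-14:y+14,x-14:x+14].mean().round(1))
print(finish_job())"
```

```text
t 27.7 pos [ 0.5189 -0.0495  0.2183] phi 84.09 tilt 0.08 w 44.5 F [ 0.2 -0.3 -3.6] tool shift mm [-9.   0.  -1.7]
jar 11.2
stopper 3.6
ring 3.4
paddle 1.8
block 19.6
the job is handed in; nothing more can be done
None
```

I gauged the mould on the stud, turned it over and handed the job in with it held hole-up, its centre about 22 cm above the bench. No verdict was reported.

**What I did**
- I slipped the mould over the stud until it sat flat on the plate. The tool stopped at the predicted height with 6 to 9 N of contact, and the picture agreed.
- I took it off and tipped it onto its side on the bare bench. My first push passed over the top because the shut fingers were shorter than I assumed; the second, lower push worked.
- I gripped it near the hole end and pushed its closed end against the stand plate's edge to pivot it in the grip. The first stroke slid over the plate after about 28°, and the second got it to about 57°.
- I rolled it upright on the bench, regripped at 60 N and lifted it.

**Last checks**
- **Time and pose:** 27.7 s of 58 s used, tool at a height of 0.218 m, arm nearly still.
- **Grip:** The load was about 3 N with the fingers at 44 to 45 mm. Its edges in the side view matched an upright block to within about 1 to 2 pixels.
- **Hole not seen:** The mouth was too dark and partly covered, so "hole up" rests on the direction of the turns I tracked.
- **Bystanders:** Stopper, cork ring and paddle look unchanged. The patches around the jar and the block changed more (mean differences of 11 and 20), which I put down to the arm's shadow but did not check. The brush was not compared. I never went near any of them.

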